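Crank one box into its carton

ROBOT

A 7-joint arm with a two-finger parallel gripper is mounted at the origin on the work surface. World frame = base frame: x ahead of the robot, y to its left, z up, the work surface at z = 0. Lengths are in mm, angles in rad, forces in N, time in s.
With the tool pointing down it reaches from about 425 to 950 mm from the base axis. Payload 16.7 kg.
Tool frame: the origin (TCP) lies at the very end of the fingers, on their centre line; the grasp point (between the pads) lies 19 mm behind it (grip_depth is the distance from the TCP to the grasp point, in mm); z points along the fingers, y is the line along which they close (so a half turn about z gives the same grasp; the last joint's range is limited). The gripper opens to 94 mm and grips with 3 to 60 N. Pads are 16 mm wide; open, the fingers measure 119 mm over their backs; the gripper's body (75 mm by 177 mm) begins 78 mm behind the grasp point.
Start: joints at [1.129, 0.426, 0.074, 1.606, -0.034, 1.111, -0.067], TCP at [194.798, -646.24, 183.567] pointing down, gripper open.
Joint ranges: [-2.85, 2.85], [-0.5, 2.14], [-1.23, 1.37], [0.21, 2.46], [-1.02, 4.16], [0.16, 2.05], [-2.73, 2.73]. Speed limits (rad/s): [1.89, 1.89, 2.39, 2.39, 3.01, 3.01, 3.01].

INTERFACE

Orientations are given as a rotation vector (axis times angle).
In Python, from cell import * gives the robot as it stands.
- The arm moves only by the shell command python3 -m pendant 'ROWS' [FORCE]. ROWS is JSON, a list of rows, each a list of 5 numbers: the closure in counts, from 0 (fully open) to 255 (shut), then the shift along the tool's x, y, z in m, then the turn about the tool's z in rad. A call has 1 to 12 rows; each row shifts and turns the commanded pose from where the row before left it, along the tool's axes as they then stand; what a row does not reach is not made up. A row lasts 1/10 s, in which the tool goes at most 50 mm and 8.59 degrees, less where a joint would pass 70% of its speed; a pose out of reach is approached as far as the arm can. A call is refused whole if a number of a shift passes 0.05 or a number of a turn 0.15, either way. A call with a gripper value outside its range is refused whole. The fingers move at their own pace and stop on an object; FORCE is the grip in N (left out, the last holds). Time passes only in rows, so rows that do not move let the fingers close. It gives the time, the measured TCP pose, the force, the opening and the grip force at its end, in the units of the state.
- get_state(): the state, without advancing time (a new reading comes with each control period).
- get_image(name): name is "scene" or "side" or "wrist"; returns a dict with "pixels" (384x512x3 uint8, blue, green, red), "intrinsics" (3x3 intrinsics, pixels), "k1" (the pictures are not rectified: a ray, as slopes to the right and down, at radius r is drawn at 1 + k1 r^2 times it, then the intrinsics apply), "pose" (4x4, takes a point from camera to world coordinates). Camera axes: x right, y down, z forward; pixel columns grow to the right and rows downward; lengths in mm; the calibration is good to about 2 mm. A picture is of the moment at which its call begins. There is no depth.
- finish_job(): hands the job in; it is judged then, once.
The state is a dict: "time": time; "joint_pos": joint angles; "dq": joint speeds; "joint_efforts": joint torques, N m; "tcp_pos": TCP position; "eef_rot": TCP orientation; "wrist_force": force on the tool from outside, world axes, zero at the start; "wrist_torque": the same for the moment, N m; "opening": finger opening in mm; "finger_force": force on a finger pad.
Only numpy, scipy, OpenCV 4.12 (cv2) and the standard library are available. Lean on these libraries where they do the work, as an engineer would, in place of code of your own. Each camera call takes 0.05 s, during which the arm holds its last target. There are 200 camera calls.

TASK

Lay the blue box in the open bed of the hand-cranked carton loader and let go of it, then turn the flywheel by its handle clockwise (seen from above) through exactly one full turn, so that the pusher slides the box into the carton and comes back, and leave the wheel standing at its home mark. Be gentle with the crank: pinch its thin plastic handle only lightly, and since it is clamped anywhere along a slot, feel where it is and never force it inward or outward. Leave everything else on the bench as it is.

Things in the scene. Friction and masses are not known exactly. Their poses are not given: they have to be found in the camera images.
- blue_box: closed rigid blue retail box with a paper band, 48 (x) x 80 (y) x 45 (z) mm, about 0.18 kg, loose, standing on the bench; origin at the centre of its underside, z up, long side along y
- loader: the carton loader, fixed to the bench: grey base plate 180 (x) x 425 (y) mm, 12 mm thick, with a cream drive housing under a flat blue flywheel at its -y end, the bed in the middle and a carton at its +y end. Origin on the bench; the loader's y axis is the pushing direction (bed to carton), z up. Nothing on it is higher than 130 mm
- bed (a point): centre of the open bed, on its floor (12 mm above the bench); axes as the loader's. The box belongs here with its long side along y, its underside on the floor: two aluminium guides along y, 54 mm apart, 16 mm high and 8 mm thick, leave it 3 mm each side; along y it has 5 mm to the pusher plate on the -y side and about 5 mm to the carton mouth on the +y side
- carton (a point): the place in the carton, on the floor, where the centre of the box's underside ends, 95 mm from bed along y; axes as the loader's. The carton lies with its mouth towards the bed: cardboard walls, clear top 66 mm above the bench, inside 58 mm wide and 105 mm deep
- axle (a point): on the flywheel's vertical axis, 78 mm above the bench; axes as the loader's (it does not turn with the wheel). The wheel is a flat blue disc of 85 mm radius, rim top 74 mm above the bench, hub of 18 mm radius rising to 80 mm
- slot (a point): fixed point on the loader: middle of the handle's slot when the wheel is at home, 57 mm from the axis on the loader's -x side, 105 mm above the bench. A black upright handle of thin plastic (squeeze at most 15 N), 22 mm round, revolving freely about itself, 82 to 129 mm above the bench, is clamped tight in that radial slot, anywhere 39 to 75 mm from the axis: not measured, find it by touch or eye
- flywheel (a joint): turn of the wheel, rad: 0 at home (yellow rim mark at the yellow pointer, pusher back), growing clockwise from above, 6.283 after a turn. At angle a the handle lies from the axle along (-cos a, +sin a) in the loader's x, y. Stopped just behind home, can be overrun 0.9 rad. Resists with 2 to 8 N at the handle, stays where left. Pusher: 100 mm forward at half a turn, back at one turn
- red_box: bystander: red retail box, same size as the blue one; origin under its centre
- yellow_box: bystander: yellow retail box, same size; origin under its centre
- tape_roll: bystander: roll of brown tape lying flat, 100 mm across, 48 mm high; origin under its centre
- marker: bystander: green marker pen, 134 mm long, lying on the bench
- pliers: bystander: pliers with orange grips, 155 mm long, lying on the bench
- jar: bystander: closed jar, 60 mm across, 75 mm high; origin under its centre
Not all that is in view belongs to the job. Of the things shaped like the blue_box, the blue one is meant.

How it is judged (in metres and radians):
On the way, in this order (a step that is already met when the one before it is completed fails the run):
1. the blue box lies released in the bed, long side along it, with the wheel still at home (x of blue_box in the frame of bed between -0.006 and 0.006 m and y of blue_box in the frame of bed between -0.012 and 0.012 m and z of blue_box in the frame of bed below 0.005 m and angle between the y axis of blue_box and the y axis of bed, either way round below 0.12 rad and value of joint flywheel below 0.2 rad and contact force between the fingers and blue_box below 0.2 N), for 0.2 s.
2. the wheel has begun its turn and the pusher is moving the box, which is still outside the carton (value of joint flywheel between 0.8 and 1.6 rad and y of blue_box in the frame of carton below -0.03 m and z of blue_box in the frame of carton below 0.005 m), for 0.02 s.
3. half a turn: the pusher is right forward and the box is in the carton (value of joint flywheel between 2.8 and 3.5 rad and x of blue_box in the frame of carton between -0.008 and 0.008 m and y of blue_box in the frame of carton between -0.007 and 0.013 m and z of blue_box in the frame of carton below 0.005 m), for 0.02 s.
At the end, for the whole second after the job is handed in: the wheel stands still one turn on, within 0.12 rad of 6.283, and the blue box rests in the carton: its underside's centre within 8 mm across and about 10 mm along of the carton point, on the floor (value of joint flywheel between 6.16319 and 6.40319 rad and velocity of joint flywheel between -0.05 and 0.05 rad/s and x of blue_box in the frame of carton between -0.008 and 0.008 m and y of blue_box in the frame of carton between -0.007 and 0.013 m and z of blue_box in the frame of carton below 0.005 m and linear speed of blue_box below 0.02 m/s); the robot touches nothing.
It fails at once if the wheel is overrun by more than 0.2 rad past one turn (value of joint flywheel above 6.48319 rad).
It fails at once if the crank is forced: more than 40 N in all between the fingers and the loader (both pads of a pinch count) (contact force between the fingers and loader above 40 N).
It fails at once if a bystander (red or yellow box, tape roll, marker, pliers, jar) is moved by more than 20 mm (distance of any of red_box, yellow_box, tape_roll, marker, pliers, jar from where it was at the start of the episode above 0.02 m).
It also fails if it takes over 72 s, if anything falls off the work surface, if the arm or the gripper's body presses on something with over 40 N, if the wrist force passes 120 N, or if a joint passes its speed limit or range.

## Working session

There is one attempt and no reset: what is moved stays moved. The work goes in short steps, Python scripts to look and compute and a shell command to move; the robot and the scene stay as the last step left them, time stands still between calls to the robot, and variables do not carry over. Pictures are saved under pics/ and viewed, at most 14 in all, crops included, and the job is handed in when it is done.

```bash
mkdir -p pics; cat > h.py <<'E'
from cell import *
import numpy as np, cv2
from scipy.spatial.transform import Rotation as R
def ray(im,u,v):
    K=np.array(im["intrinsics"],float);k=im["k1"];T=np.array(im["pose"],float)
    d=np.array([(u-K[0,2])/K[0,0],(v-K[1,2])/K[1,1]]);s=d.copy()
    for _ in range(20): s=d/(1+k*(s@s))
    return T[:3,3],T[:3,:3]@np.array([s[0],s[1],1.])
def onz(im,u,v,z):
    o,d=ray(im,u,v);return o+d*(z-o[2])/d[2]
def proj(im,p):
    K=np.array(im["intrinsics"],float);T=np.array(im["pose"],float)
    c=T[:3,:3].T@(np.array(p,float)-T[:3,3]);s=c[:2]/c[2];s=s*(1+im["k1"]*(s@s))
    return K[0,0]*s[0]+K[0,2],K[1,1]*s[1]+K[1,2]
E
python3 - <<'E'
from h import *
import pickle
ims={n:get_image(n) for n in("scene","side","wrist")}
pickle.dump(ims,open("ims0.pkl","wb"))
for n in("scene","side"):print(n,np.round(ims[n]["pose"],2).tolist(),ims[n]["k1"],np.round(ims[n]["intrinsics"],1).tolist())
a=np.vstack([ims["scene"]["pixels"],ims["side"]["pixels"]])
cv2.imwrite("pics/scene.png",cv2.resize(ims["scene"]["pixels"],(800,600),interpolation=cv2.INTER_CUBIC))
cv2.imwrite("pics/side.png",cv2.resize(ims["side"]["pixels"],(800,600),interpolation=cv2.INTER_CUBIC))
s=get_state();print(s)
print(R.from_rotvec(s["eef_rot"]).as_matrix().round(3))
E
```

```text
scene [[0.45, 0.75, -0.49, 1219.46], [0.89, -0.38, 0.23, -341.94], [-0.01, -0.54, -0.84, 1359.06], [0.0, 0.0, 0.0, 1.0]] -0.006014266646169263 [[474.1, 0.0, 258.5], [0.0, 474.1, 189.8], [0.0, 0.0, 1.0]]
side [[-0.97, -0.12, 0.22, 181.16], [-0.25, 0.46, -0.86, 1186.26], [0.0, -0.88, -0.47, 779.84], [0.0, 0.0, 0.0, 1.0]] -0.08684449148738546 [[391.7, 0.0, 256.3], [0.0, 391.7, 192.7], [0.0, 0.0, 1.0]]
{'time': 0.15, 'joint_pos': array([ 1.12848969,  0.42662574,  0.0738999 ,  1.60646265, -0.03413577,
        1.11082057, -0.06710885]), 'dq': array([ 5.83061368e-05, -6.44088393e-04, -7.20483550e-04, -3.57437347e-04,
       -8.54539568e-04, -7.27133894e-06,  3.90507613e-04]), 'joint_efforts': array([ 3.93875322e-03, -9.36277628e+01,  3.66880685e+00, -4.54425323e+01,
       -4.88071830e-02,  1.80467666e-02,  1.21816515e-04]), 'tcp_pos': array([ 194.68189997, -645.92017094,  183.01167538]), 'eef_rot': array([-3.10698298e+00, -4.57997268e-01,  3.29975698e-04]), 'wrist_force': array([-0.04512586,  0.08085232, -0.00224181]), 'wrist_torque': array([-0.01167891, -0.00741777, -0.06124342]), 'finger_force': 0.0, 'opening': 94.10587531417342}
[[ 0.957  0.289 -0.   ]
 [ 0.289 -0.957  0.001]
 [-0.    -0.001 -1.   ]]
```

View pics/scene.png

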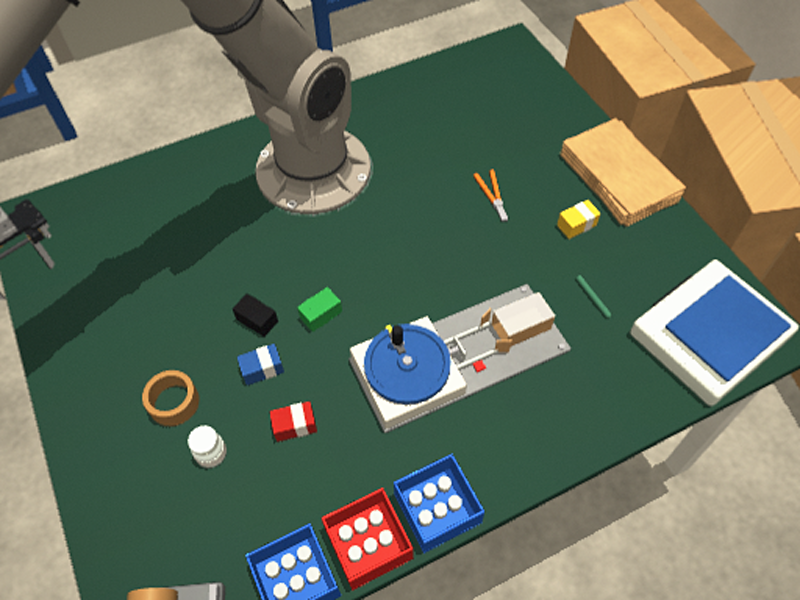

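View pics/side.png

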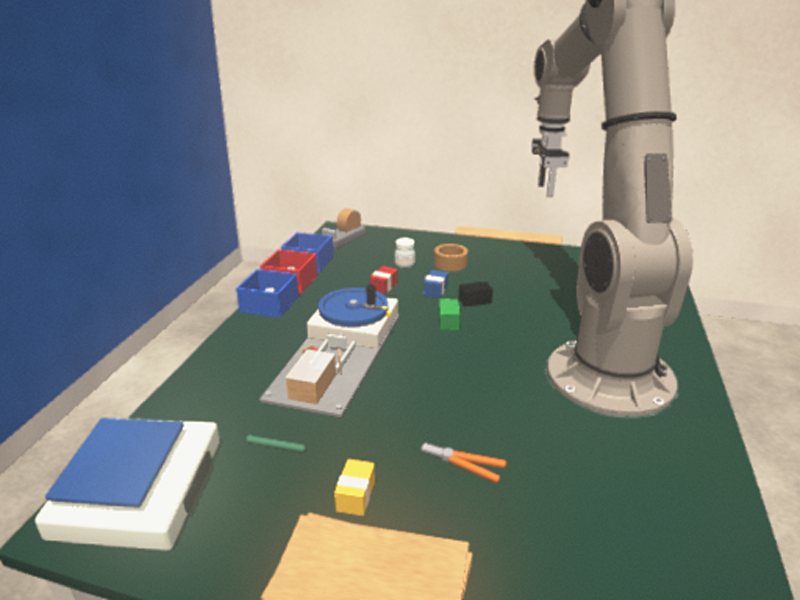

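The scene view shows the blue box at about (260,363)/800, and the loader with its wheel at (407,362), handle at (397,336) and carton at (525,313). The loader's +y runs right and up in the picture. The side view agrees.

```bash
python3 - <<'E'
from h import *
import pickle
ims=pickle.load(open("ims0.pkl","rb"));im=ims["scene"]
for n,roi in(("scene",None),("side",None)):
    im=ims[n];hsv=cv2.cvtColor(im["pixels"],cv2.COLOR_BGR2HSV)
    m=cv2.inRange(hsv,(105,120,50),(125,255,255))
    N,L,S,C=cv2.connectedComponentsWithStats(m)
    for i in range(1,N):
        if S[i,4]>40:print(n,"blue",S[i],C[i].round(1),onz(im,*C[i],40).round(0))
    m=cv2.inRange(hsv,(22,150,120),(35,255,255));N,L,S,C=cv2.connectedComponentsWithStats(m)
    for i in range(1,N):
        if S[i,4]>4:print(n,"yel",S[i],C[i].round(1),onz(im,*C[i],74).round(0))
    m=cv2.inRange(hsv,(0,0,0),(179,255,45))
im=ims["scene"];hsv=cv2.cvtColor(im["pixels"],cv2.COLOR_BGR2HSV)
m=cv2.inRange(hsv,(105,120,50),(125,255,255));N,L,S,C=cv2.connectedComponentsWithStats(m)
i=L[222,262-10] or L[240,262]
print("id",i,S[i])
c=cv2.findContours((L==i).astype(np.uint8),cv2.RETR_EXTERNAL,cv2.CHAIN_APPROX_NONE)[0][0][:,0]
P=np.array([onz(im,u,v,74)[:2] for u,v in c],np.float32)
print("disc",cv2.minEnclosingCircle(P))
for nm,u,v in(("hub",407,360),("handle top",397,328),("handle bot",399,347),("far-x corner",525,287),("+x+y corner",570,347),("-x-y hs",0,0)):
    z={"hub":80,"handle top":129,"handle bot":82}.get(nm,12)
    print(nm,onz(im,u*.64,v*.64,z).round(1))
x=im["pixels"][170:290,140:380]
cv2.imwrite("pics/crop.png",cv2.resize(x,None,fx=3.3,fy=3.3,interpolation=cv2.INTER_CUBIC))
E
```

```text
scene blue [199   0  35  33 402] [208.9  11.7] [-464.  244.   40.]
scene blue [   0   30   49   60 1009] [23.1 59.7] [-535. -545.   40.]
scene blue [ 426  177   80   67 2737] [465.6 209.4] [827. 580.  40.]
scene blue [ 233  207   55   51 2021] [260.7 233.7] [607. -44.  40.]
scene blue [171 220  11  20  95] [175.9 229.1] [ 471. -274.   40.]
scene blue [152 224  18  22 248] [160.2 234.8] [ 468. -326.   40.]
scene blue [ 252  290   58   64 1747] [280.7 321.8] [ 879. -119.   40.]
scene blue [ 157  335   61   49 1461] [187.3 362.8] [ 864. -395.   40.]
scene yel [373 128  11  11  47] [378.5 132.7] [458. 491.  74.]
scene yel [358 132  17  14 125] [366.3 138.5] [460. 438.  74.]
scene yel [362 146   3   4   5] [363.2 147.6] [488. 407.  74.]
scene yel [247 208   4   5  13] [248.7 209.5] [530. -47.  74.]
side blue [    0     0   132   283 28294] [ 56.3 118.2] [2027. -823.   40.]
side blue [181 150  31  24 213] [198.5 156.4] [ 886. -449.   40.]
side blue [152 173  37  30 734] [169.1 187.8] [ 879. -107.   40.]
side blue [204 184  42  21 512] [221.6 195.3] [ 649. -101.   40.]
side blue [  30  268   76   53 2121] [ 65.9 295.1] [879. 551.  40.]
side yel [219 294  21  12 122] [229.5 299.3] [430. 480.  74.]
side yel [215 312  10   5  26] [219.1 313.8] [439. 535.  74.]
side yel [226 313   8   5  17] [229.9 315.5] [412. 533.  74.]
id 4 [ 233  207   55   51 2021]
disc ((615.552978515625, -49.147579193115234), 86.79364776611328)
hub [615.1 -48.5  80. ]
handle top [567.8 -45.7 129. ]
handle bot [583.3 -50.   82. ]
far-x corner [540.2 275.9  12. ]
+x+y corner [708.9 280.3  12. ]
-x-y hs [-1025.3  -562.6    12. ]
```

View pics/crop.png

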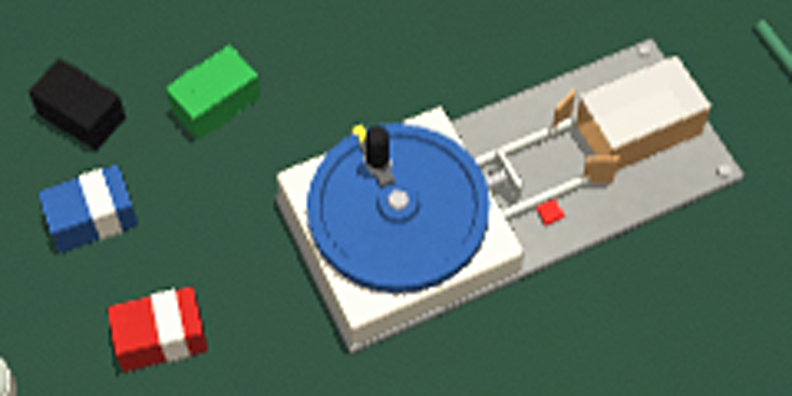

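The crop shows the plate corners at crop (651,40), (743,177) and (352,352). The blue box's top runs from (40,207) to (133,205). The handle stands at (377,130)–(377,163), and the pusher plate is at (505,175).

```bash
python3 - <<'E'
from h import *
import pickle
ims=pickle.load(open("ims0.pkl","rb"));im=ims["scene"]
f=lambda u,v,z:onz(im,140+u/3.3,170+v/3.3,z).round(1)
A=f(651,40,12);B=f(743,177,12);C=f(352,349,12)
print(A,B,C,np.linalg.norm(B-A),np.linalg.norm(C-B))
d=B-C;print("yaw y-axis vs world y",np.degrees(np.arctan2(-d[0],d[1])))
d=B-A;print("yaw x",np.degrees(np.arctan2(d[1],d[0])))
print("centre",(A+C)/2)
print("hub",f(398,201,80),"handle top",f(377,129,129),"pusher top",f(497,153,50),"ct",[f(*p,66).tolist() for p in((580,95),(678,57),(710,105),(615,150))])
bx=[f(*p,45) for p in((40,207),(121,167),(133,204),(57,241))];print(bx,np.mean(bx,0))
# edges of plate: fit grey mask line
E
```

```text
[536.7 283.1  12. ] [714.2 278.1  12. ] [ 701.8 -139.8   12. ] 177.57040857079764 418.0839269811745
yaw y-axis vs world y -1.6995914537809038
yaw x -1.6135389328811822
centre [619.25  71.65  12.  ]
hub [616.8 -49.   80. ] handle top [565.5 -44.  129. ] pusher top [599.6  65.7  50. ] ct [[587.3, 163.2, 66.0], [593.2, 271.0, 66.0], [654.0, 268.8, 66.0], [655.1, 161.7, 66.0]]
[array([ 452.2, -345.5,   45. ]), array([ 446.8, -261.3,   45. ]), array([ 489.3, -265.7,   45. ]), array([ 493.2, -343.4,   45. ])] [ 470.375 -303.975   45.   ]
```

```bash
python3 -m pendant '[[0,0.036,-0.025,0,0],[0,0.036,-0.025,0,0],[0,0.036,-0.025,0,0],[0,0.036,-0.025,0,0],[0,0.036,-0.025,0,0],[0,0.036,-0.025,0,0],[0,0.036,-0.025,0,0],[0,0.036,-0.025,0,0],[0,0.036,-0.025,0,0],[0,0.036,-0.025,0,0]]'; python3 -m pendant '[[0,0,0,0,-0.148],[0,0,0,0,-0.148],[0,0,0,0,-0.148],[0,0,0,0,-0.148],[0,0,0,0,-0.148],[0,0,0,0,-0.148],[0,0,0,0,-0.148],[0,0,0,0,-0.148],[0,0,0,0,-0.148],[0,0,0,0,0],[0,0,0,0,0]]'
python3 - <<'E'
from h import *
import pickle
im=get_image("wrist");pickle.dump(im,open("w1.pkl","wb"));s=get_state()
print(s["joint_pos"].round(3),s["tcp_pos"],np.round(im["pose"],2).tolist(),im["k1"])
print(R.from_rotvec(s["eef_rot"]).as_matrix().round(3))
cv2.imwrite("pics/w1.png",im["pixels"])
E
```

```text
time: 1.15
tcp_pos: [468.1, -301.5, 183.6]
eef_rot: [3.108, 0.458, 0.0]
wrist_force: [0.8, -0.8, 0.5]
opening: 93.6
finger_force: 0.0
time: 2.25
tcp_pos: [467.2, -303.1, 183.5]
eef_rot: [-2.166, -2.275, -0.0]
wrist_force: [0.3, -0.2, -0.0]
opening: 93.9
finger_force: 0.0
[ 0.732  0.253 -0.32   1.856  0.091  1.046  0.424] [ 467.20613044 -303.06293493  183.50430339] [[1.0, 0.05, 0.01, 462.39], [0.05, -0.96, -0.26, -228.53], [0.0, 0.26, -0.97, 384.82], [0.0, 0.0, 0.0, 1.0]] -0.029316789178699183
[[-0.049  0.999 -0.   ]
 [ 0.999  0.049  0.   ]
 [ 0.    -0.    -1.   ]]
```

View pics/w1.png

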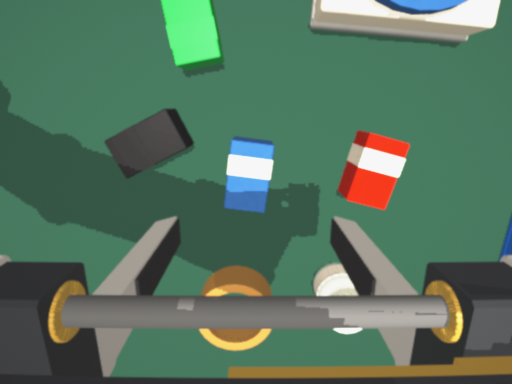

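The wrist view shows the blue box at about (250,175) px, clear of its neighbours: black at (148,142) and red at (375,170).

```bash
cat > box.py <<'E'
from h import *
def quad(im,lo,hi,near,zt,white=True):
    hsv=cv2.cvtColor(im["pixels"],cv2.COLOR_BGR2HSV)
    m=cv2.inRange(hsv,lo,hi)
    if white:
        m|=cv2.inRange(hsv,(0,0,150),(179,60,255))
    m=cv2.morphologyEx(m,cv2.MORPH_CLOSE,np.ones((5,5),np.uint8))
    N,L,S,C=cv2.connectedComponentsWithStats(m)
    i=np.argmin([np.hypot(*(c-near)) if s[4]>300 and k else 1e9 for k,(c,s) in enumerate(zip(C,S))])
    c=cv2.findContours((L==i).astype(np.uint8),cv2.RETR_EXTERNAL,cv2.CHAIN_APPROX_NONE)[0][0][:,0]
    P=np.array([onz(im,u,v,zt)[:2] for u,v in c],np.float32)
    return S[i],cv2.minAreaRect(P),P
E
python3 - <<'E'
from box import *
import pickle
im=pickle.load(open("w1.pkl","rb"))
S,r,P=quad(im,(100,100,40),(125,255,255),(250,175),45)
print(S,r,cv2.boxPoints(r).round(1).tolist())
E
```

```text
[ 224  137   50   76 3169] ((458.7361145019531, -304.66082763671875), (83.62712860107422, 51.566707611083984), 85.74787139892578) [[429.8999938964844, -344.3999938964844], [481.29998779296875, -348.29998779296875], [487.5, -264.8999938964844], [436.1000061035156, -261.1000061035156]]
```

```bash
python3 - <<'E'
from box import *
import pickle
im=pickle.load(open("w1.pkl","rb"))
s=get_state();Rm=R.from_rotvec(s["eef_rot"]).as_matrix()
for k in(-47,0,47):print(k,np.round(proj(im,s["tcp_pos"]+Rm[:,1]*k),1))
a=pickle.load(open("ims0.pkl","rb"))
for n in("scene","side"):
    print(n,[np.round(proj(a[n],p),1) for p in((458.7,-304.7,45),(470,-304,45))])
    # where was the gripper in image 0
    print(np.round(proj(a[n],(194.7,-645.9,183)),1))
S,r,P=quad(a["side"],(100,100,40),(125,255,255),(279,181),45);print(S,r)
E
```

```text
-47 [188.6 217.4]
0 [256.5 217.5]
47 [324.3 217.5]
scene [array([165.1, 229.1]), array([166.6, 231.9])]
[ 18.9 183.7]
side [array([278.9, 177.7]), array([276.3, 177.4])]
[348.2 127.4]
[     0      0    512    384 109201] ((-23152.078125, -92302.703125), (188032.25, 120304.3828125), 37.16746520996094)
```

```bash
python3 -m pendant '[[0,-0.001,-0.0085,0,0],[0,0,0,0,0.12],[0,0,0,0.025,0],[0,0,0,0.025,0],[0,0,0,0.025,0],[0,0,0,0.025,0],[0,0,0,0,0],[0,0,0,0,0]]'
python3 - <<'E'
from box import *
import pickle
im=get_image("wrist");s=get_state();print(s["tcp_pos"],R.from_rotvec(s["eef_rot"]).as_matrix()[:2,:2].round(3).tolist())
cv2.imwrite("pics/w2.png",im["pixels"])
p=proj(im,(458.7,-304.7,45));print(p)
S,r,P=quad(im,(100,100,40),(125,255,255),p,45);print(S,r,cv2.boxPoints(r).round(1).tolist())
E
```

```text
time: 3.1
tcp_pos: [458.6, -304.5, 84.0]
eef_rot: [-2.294, -2.145, 0.0]
wrist_force: [-0.2, 0.3, 0.3]
opening: 93.7
finger_force: 0.0
[ 459.18326738 -304.72278109   84.68586099] [[0.067, 0.998], [0.998, -0.067]]
(np.float64(256.26848800549845), np.float64(200.82151891687397))
[ 225  148   64  100 5964] ((458.856201171875, -303.7240905761719), (84.05382537841797, 50.87929153442383), 86.18550872802734) [[430.70001220703125, -344.0], [481.3999938964844, -347.3999938964844], [487.0, -263.5], [436.29998779296875, -260.1000061035156]]
```

View pics/w2.png

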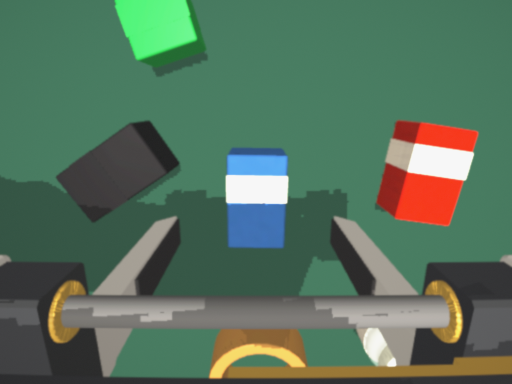

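The box at (257,198) px is centred and square between the fingers.

```bash
python3 -m pendant '[[0,-0.001,0,0.022,0],[0,0,0,0.022,0],[0,0,0,0.020,0],[0,0,0,0,0],[150,0,0,0,0],[150,0,0,0,0],[150,0,0,0,0],[150,0,0,0,0],[150,0,0,0,0],[150,0,0,0,0],[150,0,0,0,0],[150,0,0,0,0]]' 15;
```

```text
time: 4.35
tcp_pos: [459.0, -305.5, 19.8]
eef_rot: [2.293, 2.147, 0.0]
wrist_force: [-0.6, 0.1, 4.2]
opening: 47.7
finger_force: 15.0
```

```bash
python3 -m pendant '[[150,0,0,-0.02,0],[150,0,0,-0.045,0],[150,0,0,-0.045,0],[150,0,0,-0.045,0],[150,0,0,-0.045,0],[150,0,0,0,0]]'; python3 -m pendant '[[150,0.036,0.011,0,0],[150,0.036,0.011,0,0],[150,0.036,0.011,0,0],[150,0.036,0.011,0,0],[150,0.036,0.011,0,0],[150,0.036,0.011,0,0],[150,0.036,0.011,0,0],[150,0.036,0.011,0,0],[150,0.036,0.011,0,0],[150,0.036,0.011,0,0],[150,0.036,0.011,0,0],[150,0.036,0.011,0,0]]';python3 -m pendant '[[150,0,0,0,-0.038],[150,0,0,0,0],[150,0,0,0,0]]'
python3 - <<'E'
from box import *
import pickle
im=get_image("wrist");s=get_state();print(s["tcp_pos"],s["joint_pos"].round(3),R.from_rotvec(s["eef_rot"]).as_matrix()[:2,:2].round(4).tolist())
pickle.dump(im,open("w3.pkl","wb"))
cv2.imwrite("pics/w3.png",cv2.resize(im["pixels"],(800,600),interpolation=cv2.INTER_CUBIC))
E
```

```text
time: 4.95
tcp_pos: [461.2, -306.7, 225.3]
eef_rot: [2.288, 2.141, 0.003]
wrist_force: [1.5, 0.1, -1.2]
opening: 47.9
finger_force: 15.0
time: 6.15
tcp_pos: [619.1, 118.2, 218.5]
eef_rot: [-2.293, -2.146, 0.001]
wrist_force: [1.3, -0.5, -1.3]
opening: 47.8
finger_force: 15.0
time: 6.45
tcp_pos: [618.7, 116.1, 218.8]
eef_rot: [-2.254, -2.188, 0.002]
wrist_force: [-0.0, -0.2, -1.2]
opening: 47.3
finger_force: 15.0
[618.85456867 115.73691149 219.08771572] [ 0.126  0.372 -0.538  1.644  0.203  1.182 -0.489] [[0.0302, 0.9995], [0.9995, -0.0302]]
```

View pics/w3.png

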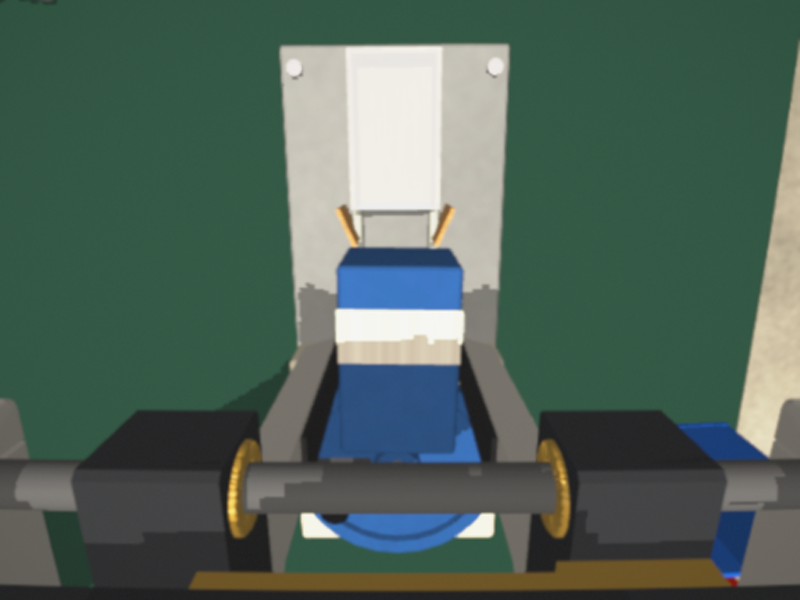

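The view shows the carton top at (346,48)–(439,210), the plate's far corners at (281,47) and (508,46), the guides near (360,228) and (433,228), and the box hanging square at (399,350).

```bash
python3 - <<'E'
from box import *
import pickle
im=pickle.load(open("w3.pkl","rb"))
f=lambda u,v,z:onz(im,(u+.5)*.64-.5,(v+.5)*.64-.5,z)[:2].round(1)
q=[f(*p,66) for p in((346,48),(442,48),(439,210),(350,210))];print("carton",[x.tolist() for x in q],np.mean(q,0))
P=[f(*p,12) for p in((281,47),(508,46),(497,340),(297,340))];print("plate",[x.tolist() for x in P])
c=np.mean(q,0)
hsv=cv2.cvtColor(im["pixels"],cv2.COLOR_BGR2HSV)
for v in(139,142,145,150):print(v,[tuple(int(k) for k in hsv[v,u]) for u in range(224,286,2)])
E
```

```text
carton [[586.6, 268.5], [651.1, 266.6], [648.1, 158.6], [583.6, 160.4]] [617.35  213.525]
plate [[531.1, 282.8], [707.1, 278.3], [703.7, 36.6], [524.0, 41.8]]
139 [(15, 95, 126), (24, 31, 214), (25, 14, 239), (27, 23, 219), (24, 24, 158), (21, 19, 184), (21, 19, 187), (22, 20, 193), (23, 21, 197), (24, 20, 196), (23, 21, 198), (24, 19, 198), (24, 18, 198), (24, 19, 198), (21, 21, 198), (22, 20, 196), (21, 21, 197), (23, 21, 196), (20, 20, 195), (24, 20, 193), (26, 19, 192), (26, 19, 192), (24, 20, 193), (21, 18, 193), (21, 19, 192), (23, 24, 179), (26, 16, 236), (28, 15, 236), (23, 36, 176), (16, 127, 124), (16, 145, 134)]
142 [(16, 123, 120), (23, 37, 202), (26, 15, 240), (27, 23, 223), (23, 24, 167), (22, 20, 196), (21, 21, 198), (23, 21, 198), (22, 19, 197), (21, 18, 196), (24, 20, 196), (21, 21, 198), (21, 21, 198), (21, 22, 198), (22, 20, 196), (20, 20, 195), (21, 18, 195), (25, 17, 193), (24, 18, 193), (22, 20, 195), (22, 20, 195), (21, 21, 196), (21, 18, 195), (20, 20, 195), (22, 20, 191), (23, 25, 181), (26, 16, 236), (26, 17, 237), (21, 47, 178), (16, 139, 127), (16, 151, 20
[... 250 characters left out ...]
(21, 21, 196), (23, 21, 195), (20, 20, 195), (21, 21, 197), (23, 21, 197), (23, 21, 196), (21, 21, 196), (21, 18, 193), (21, 19, 185), (26, 25, 171), (28, 16, 236), (24, 21, 231), (16, 91, 143), (16, 147, 163), (19, 137, 236)]
150 [(18, 143, 236), (16, 144, 138), (17, 74, 149), (25, 31, 216), (24, 23, 152), (21, 21, 196), (22, 19, 200), (24, 18, 199), (24, 19, 199), (22, 19, 199), (24, 19, 197), (26, 18, 196), (26, 18, 196), (22, 19, 199), (24, 19, 198), (26, 20, 196), (22, 20, 196), (24, 20, 195), (24, 18, 195), (21, 22, 197), (21, 22, 197), (21, 21, 196), (21, 18, 194), (21, 19, 192), (21, 19, 185), (25, 26, 175), (25, 33, 219), (16, 98, 143), (16, 149, 185), (21, 128, 243), (17, 65, 220)]
```

```bash
python3 - <<'E'
from h import *
import pickle
im=pickle.load(open("w3.pkl","rb"))
g=im["pixels"]
cv2.imwrite("pics/w3c.png",cv2.resize(g[120:172,200:312],None,fx=7,fy=7,interpolation=cv2.INTER_CUBIC))
E
```

```text
(no output)
```

View pics/w3c.png

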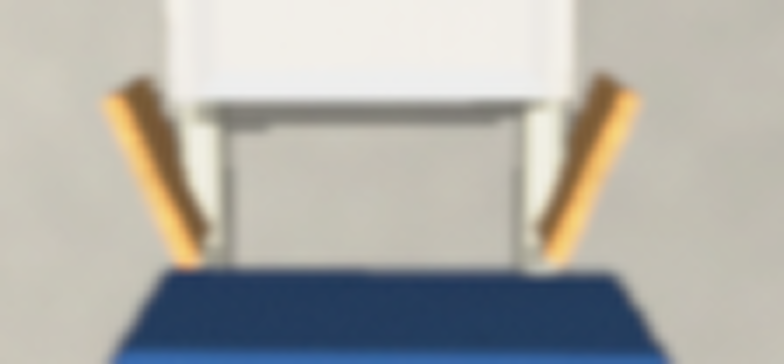

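```bash
python3 - <<'E'
from h import *
import pickle
im=pickle.load(open("w3.pkl","rb"))
for v in(139,142,145,148):
    g=cv2.cvtColor(im["pixels"],cv2.COLOR_BGR2GRAY)[v].astype(int)
    d=np.diff(g);l=228+np.argmin(d[228:234])+.5;r=270+np.argmax(d[270:280])+.5
    a=onz(im,l,v,28);b=onz(im,r,v,28);print(v,l,r,a[:2].round(1),b[:2].round(1),((a+b)/2)[:2].round(1),(b-a)[0].round(1))
# box in hand: underside at 219-20=199, top 244
s=get_state()
f=lambda u,v,z:onz(im,(u+.5)*.64-.5,(v+.5)*.64-.5,z)[:2].round(1)
print("box top +y edge",f(338,267,244),f(462,267,244), "underside",f(350,248,199),f(451,248,199))
p=np.array([(346,48),(442,48),(439,210),(350,210)])
E
```

```text
139 230.5 274.5 [587.8 151. ] [643.2 149.3] [615.5 150.2] 55.4
142 230.5 274.5 [587.6 147.2] [643.1 145.6] [615.4 146.4] 55.6
145 230.5 274.5 [587.4 143.4] [643.1 141.8] [615.2 142.6] 55.7
148 230.5 274.5 [587.2 139.6] [643. 138.] [615.1 138.8] 55.8
box top +y edge [596.3 154.9] [642.4 153.5] underside [596.3 154.5] [643.  153.1]
```

```bash
python3 -m pendant '[[150,0,-0.0042,0.02,0],[150,0,0,0.035,0],[150,0,0,0.035,0],[150,0,0,0.035,0],[150,0,0,0.032,0],[150,0,0,0,0],[150,0,0,0,0],[150,0,0,0,0]]'
python3 - <<'E'
from box import *
import pickle
im=get_image("wrist");s=get_state();print(s["tcp_pos"],R.from_rotvec(s["eef_rot"]).as_matrix()[:2,:2].round(4).tolist())
pickle.dump(im,open("w4.pkl","wb"))
cv2.imwrite("pics/w4.png",cv2.resize(im["pixels"],(800,600),interpolation=cv2.INTER_CUBIC))
E
```

```text
time: 7.3
tcp_pos: [616.0, 117.0, 64.7]
eef_rot: [2.252, 2.188, 0.003]
wrist_force: [-0.0, 0.2, -1.9]
opening: 47.8
finger_force: 15.0
[616.07290542 117.10256006  64.69430771] [[0.0287, 0.9996], [0.9996, -0.0287]]
```

View pics/w4.png

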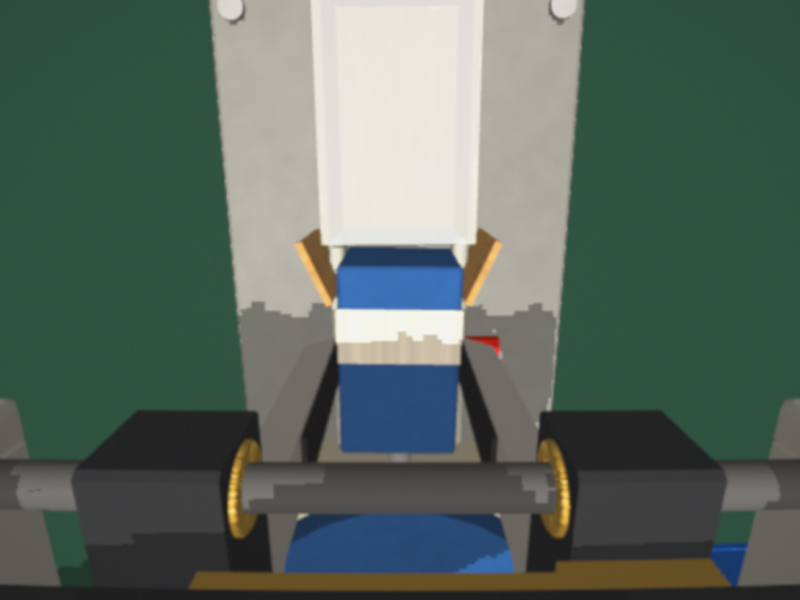

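The picture shows the carton mouth edge at v=244 between u=322 and 476. The box's upper front edge is at v=267 and its lower one at v=248, u=342–461, still just short of the mouth.

```bash
python3 - <<'E'
from h import *
import pickle
im=pickle.load(open("w4.pkl","rb"));s=get_state();t=s["tcp_pos"]
f=lambda u,v,z:onz(im,(u+.5)*.64-.5,(v+.5)*.64-.5,z)[:2].round(1)
print("mouth",f(322,244,66),f(476,244,66),"outer far",f(314,0,66),f(482,0,66))
print("box top front",f(338,267,t[2]+25),f(462,267,t[2]+25),"under front",f(349,248,t[2]-20),f(452,248,t[2]-20))
print("flap hinges",f(333,305,40),f(467,305,40))
g=cv2.cvtColor(im["pixels"],cv2.COLOR_BGR2GRAY)
for v in(165,170,175):print(v,g[v,205:220].tolist(),g[v,292:305].tolist())
E
```

```text
mouth [584.3 160.9] [648.5 159.1] outer far [587.3 252.5] [649.9 250.8]
box top front [593.5 155.8] [639.6 154.4] under front [593.2 155.4] [640.8 154. ]
flap hinges [583.4 126.9] [648.7 125. ]
165 [87, 86, 85, 84, 89, 120, 178, 216, 227, 230, 231, 228, 219, 184, 128] [188, 226, 231, 228, 220, 203, 167, 123, 95, 89, 89, 90, 91]
170 [85, 86, 87, 89, 89, 89, 105, 154, 207, 224, 212, 159, 103, 82, 81] [67, 73, 114, 170, 182, 147, 108, 94, 92, 93, 91, 90, 89]
175 [85, 85, 86, 87, 89, 89, 89, 89, 94, 108, 108, 99, 101, 104, 106] [107, 104, 99, 93, 88, 89, 92, 93, 93, 91, 90, 87, 87]
```

```bash
python3 - <<'E'
from h import *
import pickle
a=pickle.load(open("w3.pkl","rb"));b=pickle.load(open("w4.pkl","rb"))
def tri(p,q):
    o1,d1=ray(a,*p);o2,d2=ray(b,*q);d1/=np.linalg.norm(d1);d2/=np.linalg.norm(d2)
    t=np.linalg.lstsq(np.c_[d1,-d2],o2-o1,rcond=None)[0];x=o1+d1*t[0];y=o2+d2*t[1];return ((x+y)/2).round(1),np.linalg.norm(x-y).round(1)
print("R inner",tri((278.6,157.4),(298.9,195.2)),"R outer",tri((291.4,133.9),(320,153.6)),"Lo",tri((215,133.9),(190.5,155.5)))
print("mouth corner L",tri((350*.64,210*.64),(322*.64,244*.64)))
E
```

```text
R inner (array([645.6, 131.5,  62.6]), np.float64(0.1)) R outer (array([662.5, 157.1,  46.7]), np.float64(0.6)) Lo (array([572.6, 160.4,  58.5]), np.float64(0.1))
mouth corner L (array([582.9, 159.4,  56.7]), np.float64(0.1))
```

```bash
python3 -m pendant '[[150,0,-0.0007,0.010,0],[150,0,0,0.010,0],[150,0,0,0.006,0],[150,0,0,0.004,0],[150,0,0,0.001,0],[150,0,0,0,0],[150,0,0,0,0]]'
```

```text
time: 8.05
tcp_pos: [614.1, 117.1, 31.5]
eef_rot: [-2.252, -2.19, 0.0]
wrist_force: [-0.8, -0.4, -0.7]
opening: 47.8
finger_force: 15.0
```

```bash
python3 -m pendant '[[95,0,0,0,0],[95,0,0,0,0],[95,0,0,0,0],[95,0,0,0,0],[95,0,0,0,0]]'; python3 -m pendant '[[95,0,0,-0.015,0],[95,0,0,-0.03,0],[95,0,0,-0.04,0],[95,0,0,-0.04,0],[95,0,0,-0.04,0],[95,0,0,0,0],[95,0,0,0,0]]'
python3 - <<'E'
from box import *
import pickle
im=get_image("wrist");s=get_state();print(s["tcp_pos"],s["joint_pos"].round(3),R.from_rotvec(s["eef_rot"]).as_matrix()[:2,:2].round(4).tolist())
pickle.dump(im,open("w5.pkl","wb"))
cv2.imwrite("pics/w5.png",cv2.resize(im["pixels"],(800,600),interpolation=cv2.INTER_CUBIC))
E
```

```text
time: 8.55
tcp_pos: [614.2, 117.0, 31.6]
eef_rot: [-2.252, -2.19, -0.0]
wrist_force: [-0.1, 0.1, 0.7]
opening: 59.0
finger_force: 0.0
time: 9.25
tcp_pos: [614.6, 117.1, 198.4]
eef_rot: [2.251, 2.189, 0.003]
wrist_force: [-1.0, -0.1, -0.7]
opening: 59.1
finger_force: 0.0
[614.03065524 116.92668539 197.10259654] [ 0.126  0.382 -0.54   1.681  0.213  1.137 -0.501] [[0.0281, 0.9996], [0.9996, -0.0281]]
```

View pics/w5.png

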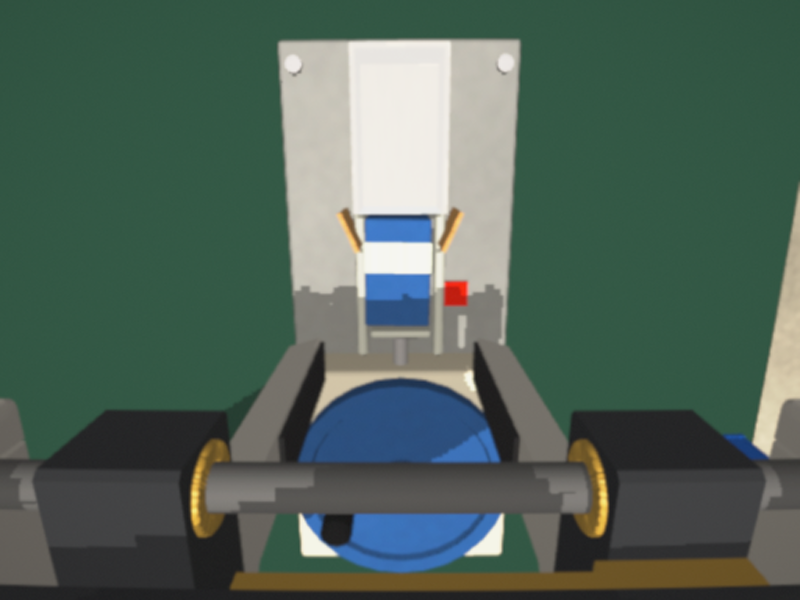

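The box now lies at (398,270), between the guides and just ahead of the pusher plate at (400,333). The wheel is at about (400,470) and the handle at (337,528). Next I go above the handle, with the fingers set to close tangentially.

```bash
python3 -m pendant '[[60,-0.033,-0.009,0,0],[60,-0.033,-0.009,0,0],[60,-0.033,-0.009,0,0],[60,-0.033,-0.009,0,0],[60,-0.033,-0.009,0,0]]'; python3 -m pendant '[[60,0,0,0,-0.15],[60,0,0,0,-0.15],[60,0,0,0,-0.15],[60,0,0,0,-0.15],[60,0,0,0,-0.15],[60,0,0,0,-0.15],[60,0,0,0,-0.15],[60,0,0,0,-0.15],[60,0,0,0,-0.15],[60,0,0,0,-0.15],[60,0,0,0,-0.07],[60,0,0,0,0]]'
python3 - <<'E'
from box import *
import pickle
w=pickle.load(open("w5.pkl","rb"))
f=lambda u,v,z:onz(w,(u+.5)*.64-.5,(v+.5)*.64-.5,z)[:2].round(1)
print("box top",[f(*p,57).tolist() for p in((365,217),(432,217),(430,325),(366,325))])
im=get_image("wrist");s=get_state();print(s["time"],s["tcp_pos"],s["joint_pos"].round(3),R.from_rotvec(s["eef_rot"]).as_matrix()[:2,:2].round(4).tolist())
pickle.dump(im,open("w6.pkl","wb"))
cv2.imwrite("pics/w6.png",cv2.resize(im["pixels"],(800,600),interpolation=cv2.INTER_CUBIC))
E
```

```text
time: 9.8
tcp_pos: [563.3, -47.9, 195.6]
eef_rot: [-2.251, -2.189, 0.002]
wrist_force: [0.6, 0.2, -1.4]
opening: 71.5
finger_force: 0.0
time: 11.0
tcp_pos: [563.9, -46.7, 195.6]
eef_rot: [-0.043, -3.139, -0.001]
wrist_force: [0.5, -0.3, 0.4]
opening: 71.9
finger_force: 0.0
box top [[591.4, 157.4], [638.6, 156.1], [636.4, 76.0], [588.5, 77.3]]
11.05 [563.98924918 -46.69369712 195.75977043] [ 0.595  0.326 -0.762  1.802  0.248  1.114  1.288] [[-0.9995, 0.0307], [0.0307, 0.9995]]
```

View pics/w6.png

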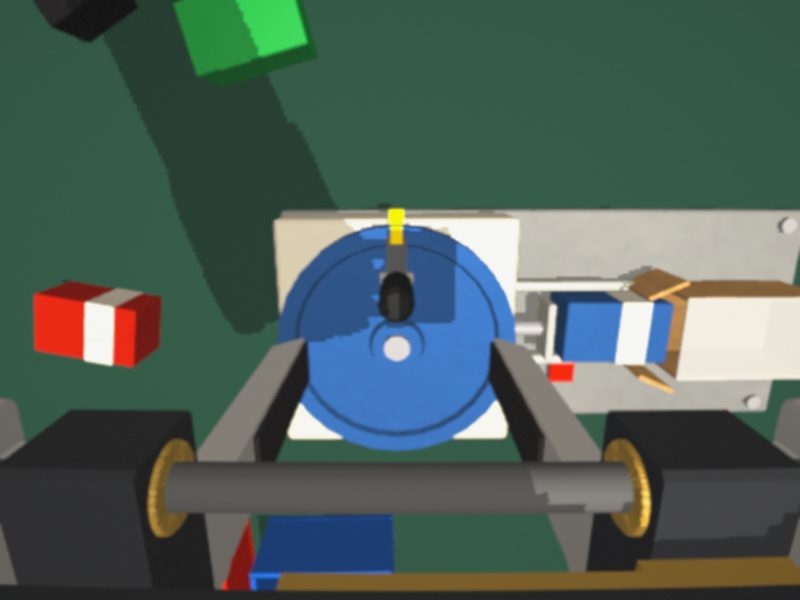

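The view shows the disc spanning u 279–516 and v 225–450, with the hub at (397,348). The handle top is near (397,302), and the mark and pointer are at (397,222).

```bash
python3 - <<'E'
from box import *
import pickle
from scipy.optimize import least_squares
im=pickle.load(open("w6.pkl","rb"))
f=lambda u,v,z:onz(im,(u+.5)*.64-.5,(v+.5)*.64-.5,z)[:2].round(1)
print("hub",f(397,348,80),"disc l r t b",f(279,335,74),f(516,335,74),f(397,225,74),f(398,450,74))
hsv=cv2.cvtColor(im["pixels"],cv2.COLOR_BGR2HSV)
m=cv2.inRange(hsv,(0,0,0),(179,255,75))[165:212,235:275]
N,L,S,C=cv2.connectedComponentsWithStats(m);i=1+np.argmax(S[1:,4]);x,y,w,h,a=S[i];print("blk",x+235,y+165,w,h,a)
xs,ys=np.nonzero((L==i))[::-1]
for r in range(h):
    q=xs[ys==y+r];print(y+r+165,q.min()+235,q.max()+235,end="; ")
print()
b=y+h+165-.5  # bottom extreme = near edge of top disc (z129)
u=x+235+w/2-.5
p=onz(im,u,b,129);print("top-disc inner edge",p[:2]," -> centre approx",p[:2]+np.array([-11,0]))
for v in(298,302,306):print(v,f(397,v,129))
E
```

```text
hub [611.  -49.4] disc l r t b [ 601.2 -132.9] [605.8  35.1] [525.9 -47.1] [696.  -51.1]
blk 242 173 23 33 594
173 252 255; 174 249 257; 175 248 259; 176 248 259; 177 247 260; 178 246 261; 179 245 261; 180 245 262; 181 245 262; 182 244 263; 183 244 263; 184 244 263; 185 244 263; 186 243 263; 187 243 263; 188 243 264; 189 244 264; 190 244 264; 191 243 264; 192 243 264; 193 243 264; 194 242 264; 195 242 264; 196 242 264; 197 243 264; 198 243 263; 199 243 263; 200 244 263; 201 245 262; 202 246 261; 203 247 260; 204 248 259; 205 249 257; 
top-disc inner edge [575.38695759 -49.15652161]  -> centre approx [564.38695759 -49.15652161]
298 [561.3 -47.9]
302 [563.7 -48. ]
306 [566.1 -48.1]
```

```bash
python3 -m pendant '[[60,0,-0.0012,0.02,0],[60,0,0,0.03,0],[60,0,0,0.03,0],[60,0,0,0.024,0],[60,0,0,0,0],[60,0,0,0,0]]' 5;  python3 -m pendant '[[200,0,0,0,0],[200,0,0,0,0],[200,0,0,0,0],[200,0,0,0,0],[200,0,0,0,0],[200,0,0,0,0],[200,0,0,0,0],[200,0,0,0,0]]' 5
```

```text
time: 11.65
tcp_pos: [564.4, -47.5, 92.8]
eef_rot: [-0.047, -3.14, -0.001]
wrist_force: [0.5, -0.2, 1.3]
opening: 71.7
finger_force: 0.0
time: 12.45
tcp_pos: [564.5, -48.1, 92.7]
eef_rot: [0.046, 3.141, -0.0]
wrist_force: [-1.3, -1.4, 1.2]
opening: 22.0
finger_force: 5.0
```

```bash
python3 -m pendant '[[200,-0.00023,0.00466,0,0.1],[200,-0.00023,0.00466,0,0.1],[200,-0.00023,0.00466,0,0.1],[200,-0.00023,0.00466,0,0.1]]' 5; cat > chk.py <<'E'
from h import *
s=get_state();t=s["tcp_pos"];M=R.from_rotvec(s["eef_rot"]).as_matrix()
L=np.array([[.9996,-.029],[.029,.9996]])  # loader x,y rows
ax=np.array([611,-49.2]);d=L@(t[:2]-ax);F=M.T@s["wrist_force"]
ty=L@M[:2,1]
print("t",round(s["time"],2),"r",np.hypot(*d).round(1),"a",np.arctan2(d[1],-d[0]).round(3),"tool a",np.arctan2(ty[0],ty[1]).round(3),"z",t[2].round(1),"Ftool",F.round(1),"open",round(s["opening"],1),"ff",round(s["finger_force"],1),"j7",s["joint_pos"][6].round(2))
E
python3 chk.py
```

```text
time: 12.85
tcp_pos: [568.5, -30.4, 92.6]
eef_rot: [-0.676, -3.068, 0.001]
wrist_force: [-1.7, -3.8, 2.6]
opening: 21.8
finger_force: 5.0
t 12.85 r 46.5 a 0.387 tool a 0.405 z 92.6 Ftool [-0.1 -4.1 -2.6] open 21.8 ff 5.0 j7 0.8
```

```bash
python3 -m pendant '[[200,-0.00023,0.00466,0,0.1],[200,-0.00023,0.00466,0,0.1],[200,-0.00023,0.00466,0,0.1],[200,-0.00023,0.00466,0,0.1],[200,-0.00023,0.00466,0,0.1],[200,-0.00023,0.00466,0,0.1],[200,-0.00023,0.00466,0,0.1],[200,-0.00023,0.00466,0,0.1]]' 5; python3 chk.py
```

```text
time: 13.65
tcp_pos: [594.8, -5.1, 92.5]
eef_rot: [-1.816, -2.562, 0.002]
wrist_force: [-5.8, -0.0, 6.1]
opening: 21.9
finger_force: 5.0
t 13.65 r 47.0 a 1.189 tool a 1.204 z 92.5 Ftool [ 1.9 -5.5 -6.1] open 21.9 ff 5.0 j7 0.04
```

```bash
python3 -m pendant '[[200,-0.00023,0.00466,0,0.1],[200,-0.00023,0.00466,0,0.1],[200,-0.00023,0.00466,0,0.1],[200,-0.00023,0.00466,0,0.1],[200,-0.00023,0.00466,0,0.1],[200,-0.00023,0.00466,0,0.1],[200,-0.00023,0.00466,0,0.1],[200,-0.00023,0.00466,0,0.1]]' 5; python3 chk.py
```

```text
time: 14.45
tcp_pos: [630.9, -5.9, 92.5]
eef_rot: [-2.669, -1.654, 0.002]
wrist_force: [-7.3, 5.2, 6.8]
opening: 21.9
finger_force: 5.0
t 14.45 r 47.6 a 1.973 tool a 2.003 z 92.5 Ftool [ 1.4 -8.9 -6.7] open 21.9 ff 5.0 j7 -0.68
```

```bash
python3 -m pendant '[[200,-0.00023,0.00466,0,0.1],[200,-0.00023,0.00466,0,0.1],[200,-0.00023,0.00466,-0.0002,0.1],[200,-0.00023,0.00466,-0.0002,0.1],[200,-0.00023,0.00466,0,0.1],[200,-0.00023,0.00466,0,0.1],[200,-0.00023,0.00466,0,0.1],[200,-0.00023,0.00466,0,0.1],[200,-0.00023,0.00466,0,0.1],[200,-0.00023,0.00466,0,0.1],[200,-0.00023,0.00466,0,0.1],[200,-0.00023,0.00466,0,0.1]]' 5; python3 chk.py
```

```text
time: 15.65
tcp_pos: [658.3, -51.6, 92.8]
eef_rot: [-3.137, 0.141, -0.001]
wrist_force: [4.1, 3.7, -4.0]
opening: 21.7
finger_force: 5.0
t 15.65 r 47.3 a -3.119 tool a -3.081 z 92.8 Ftool [ 3.8 -4.1  4. ] open 21.7 ff 5.0 j7 -1.67
```

```bash
python3 -m pendant '[[60,0,0,0,0],[60,0,0,0,0],[60,0,0,0,0],[60,0,0,0,-0.14],[60,0,0,0,-0.15],[60,0,0,0,-0.15],[60,0,0,0,-0.15],[60,0,0,0,-0.15],[60,0,0,0,-0.15],[60,0,0,0,-0.15],[60,0,0,0,-0.15]]' 5;python3 -m pendant '[[60,0,0,0,-0.15],[60,0,0,0,-0.15],[60,0,0,0,-0.15],[60,0,0,0,-0.15],[60,0,0,0,-0.15],[60,0,0,0,-0.15],[60,0,0,0,-0.15],[60,0,0,0,-0.15],[60,0,0,0,-0.15],[60,0,0,0,-0.15],[60,0,0,0,-0.15],[60,0,0,0,-0.15]]' 5; python3 -m pendant '[[60,0,0,0,-0.15],[60,0,0,0,0],[60,0,0,0,0]]' 5; python3 chk.py
```

```text
time: 16.75
tcp_pos: [657.7, -53.2, 93.1]
eef_rot: [2.669, 1.656, 0.0]
wrist_force: [0.3, -0.2, -0.1]
opening: 71.9
finger_force: 0.0
time: 17.95
tcp_pos: [657.7, -53.3, 93.1]
eef_rot: [0.362, 3.12, -0.0]
wrist_force: [0.5, -0.0, -0.2]
opening: 71.9
finger_force: 0.0
time: 18.25
tcp_pos: [657.6, -53.4, 93.0]
eef_rot: [-0.146, -3.138, -0.0]
wrist_force: [-0.3, -0.6, 0.5]
opening: 72.1
finger_force: 0.0
t 18.25 r 46.8 a -3.08 tool a 0.064 z 93.0 Ftool [ 0.3 -0.6 -0.5] open 72.1 ff 0.0 j7 1.13
```

```bash
python3 - <<'E'
from h import *
im=get_image("wrist");cv2.imwrite("pics/w7.png",cv2.resize(im["pixels"],(800,600),interpolation=cv2.INTER_CUBIC))
E
```

```text
(no output)
```

View pics/w7.png

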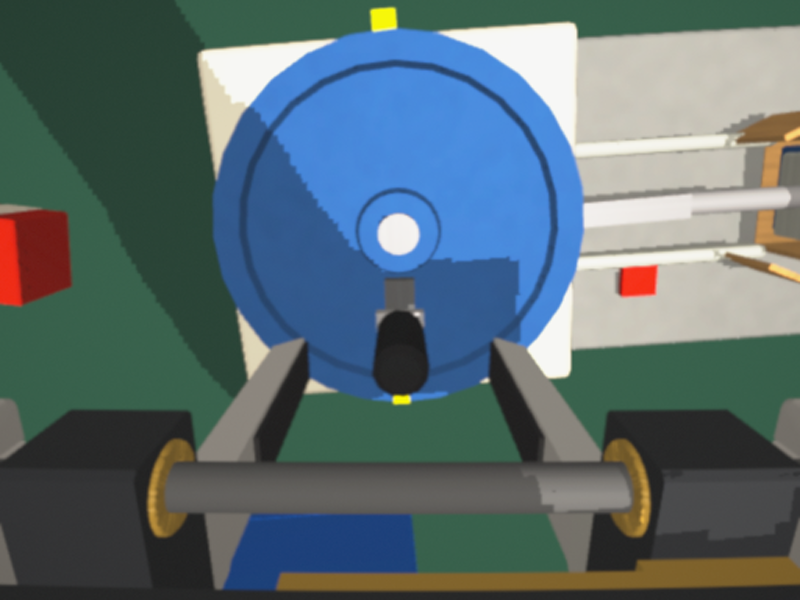

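The pusher is fully forward inside the carton. The handle at (401,365) sits centred between the open fingers, and the wheel mark is opposite its pointer.

```bash
python3 -m pendant '[[200,0,0,0,0],[200,0,0,0,0],[200,0,0,0,0],[200,0,0,0,0],[200,0,0,0,0],[200,0,0,0,0],[200,0,0,0,0]]' 5; python3 chk.py; python3 -m pendant '[[200,0.00023,-0.00466,0,0.1],[200,0.00023,-0.00466,0,0.1],[200,0.00023,-0.00466,0,0.1],[200,0.00023,-0.00466,0,0.1]]' 5; python3 chk.py
```

```text
time: 19.0
tcp_pos: [657.7, -53.0, 93.1]
eef_rot: [0.14, 3.138, 0.0]
wrist_force: [-0.1, 3.1, 0.6]
opening: 21.8
finger_force: 5.0
t 19.0 r 46.9 a -3.09 tool a 0.06 z 93.1 Ftool [ 0.4  3.  -0.6] open 21.8 ff 5.0 j7 1.13
time: 19.4
tcp_pos: [652.7, -70.5, 93.1]
eef_rot: [0.766, 3.046, 0.001]
wrist_force: [1.6, 2.2, 0.0]
opening: 21.2
finger_force: 5.0
t 19.4 r 46.8 a -2.699 tool a 0.464 z 93.1 Ftool [-0.4  2.7 -0. ] open 21.2 ff 5.0 j7 0.8
```

```bash
python3 -m pendant '[[200,0.00023,-0.00466,0,0.1],[200,0.00023,-0.00466,0,0.1],[200,0.00023,-0.00466,0,0.1],[200,0.00023,-0.00466,0,0.1],[200,0.00023,-0.00466,0,0.1],[200,0.00023,-0.00466,0,0.1],[200,0.00023,-0.00466,0,0.1],[200,0.00023,-0.00466,0,0.1],[200,0.00023,-0.00466,0,0.1],[200,0.00023,-0.00466,0,0.1]]' 5; python3 chk.py
```

```text
time: 20.4
tcp_pos: [615.3, -95.1, 93.1]
eef_rot: [2.133, 2.306, 0.002]
wrist_force: [2.7, 2.1, -2.2]
opening: 21.6
finger_force: 5.0
t 20.4 r 46.1 a -1.694 tool a 1.464 z 93.1 Ftool [1.9 2.9 2.2] open 21.6 ff 5.0 j7 -0.05
```

```bash
python3 -m pendant '[[200,0.00023,-0.00466,0,0.1],[200,0.00023,-0.00466,0,0.1],[200,0.00023,-0.00466,0,0.1],[200,0.00023,-0.00466,0,0.1],[200,0.00023,-0.00466,0,0.1],[200,0.00023,-0.00466,0,0.1],[200,0.00023,-0.00466,0,0.1],[200,0.00023,-0.00466,0,0.1],[200,0.00023,-0.00466,0,0.1],[200,0.00023,-0.00466,0,0.1],[200,0.00023,-0.00466,0,0.1],[200,0.00023,-0.00466,0,0.1]]' 5; python3 chk.py
```

```text
time: 21.6
tcp_pos: [570.3, -69.4, 93.2]
eef_rot: [3.062, 0.699, 0.003]
wrist_force: [6.0, -1.3, -5.2]
opening: 21.7
finger_force: 5.0
t 21.6 r 45.5 a -0.49 tool a 2.664 z 93.2 Ftool [4.8 3.8 5.3] open 21.7 ff 5.0 j7 -1.18
```

```bash
python3 -m pendant '[[200,0.00023,-0.00466,0,0.1],[200,0.00023,-0.00466,0,0.1],[200,0.00023,-0.00466,0,0.1],[200,0.00023,-0.00466,0,0.1],[200,0.0001,-0.0035,0,0.075],[200,0,0,0,0],[200,0,0,0,0],[200,0,0,0,0]]' 5; python3 chk.py
```

```text
time: 22.4
tcp_pos: [565.2, -47.8, 93.3]
eef_rot: [-3.141, 0.033, -0.002]
wrist_force: [6.0, 1.3, -0.8]
opening: 21.5
finger_force: 5.0
t 22.4 r 45.8 a 0.002 tool a 3.133 z 93.3 Ftool [ 5.9 -1.4  0.8] open 21.5 ff 5.0 j7 -1.65
```

```bash
python3 -m pendant '[[60,0,0,0,0],[60,0,0,0,0],[60,0,0,0,0],[60,0,0,0,0]]' 5; python3 -m pendant '[[60,0,0,-0.02,0],[60,0,0,-0.04,0],[60,0,0,-0.04,0],[60,0,0,-0.04,0],[60,0,0,-0.04,0],[60,0,0,-0.04,0],[60,0,0,0,0],[60,0,0,0,0]]'; python3 - <<'E'
from h import *
im=get_image("wrist");cv2.imwrite("pics/w8.png",cv2.resize(im["pixels"],(800,600),interpolation=cv2.INTER_CUBIC))
import pickle;pickle.dump(im,open("w8.pkl","wb"))
hsv=cv2.cvtColor(im["pixels"],cv2.COLOR_BGR2HSV)
N,L,S,C=cv2.connectedComponentsWithStats(cv2.inRange(hsv,(22,150,120),(35,255,255)))
for i in range(1,N):
    if S[i,4]>5:print(S[i],C[i],onz(im,*C[i],74)[:2].round(1))
E
```

```text
time: 22.8
tcp_pos: [564.3, -48.2, 93.0]
eef_rot: [3.141, -0.035, -0.001]
wrist_force: [0.2, -0.2, 0.5]
opening: 50.3
finger_force: 0.0
time: 23.6
tcp_pos: [564.7, -48.1, 313.6]
eef_rot: [-3.141, 0.035, -0.002]
wrist_force: [0.2, -0.4, -1.3]
opening: 72.1
finger_force: 0.0
[251 178   9  13  83] [254.84337349 184.56626506] [526.9 -47.6]
[ 96 306   4   9  19] [ 98.05263158 310.26315789] [315.8 219.3]
[ 96 316   4   3   6] [ 97.33333333 317.33333333] [302.  222.9]
[ 96 325   4  10  23] [ 97.95652174 330.7826087 ] [274.9 226.3]
```

View pics/w8.png

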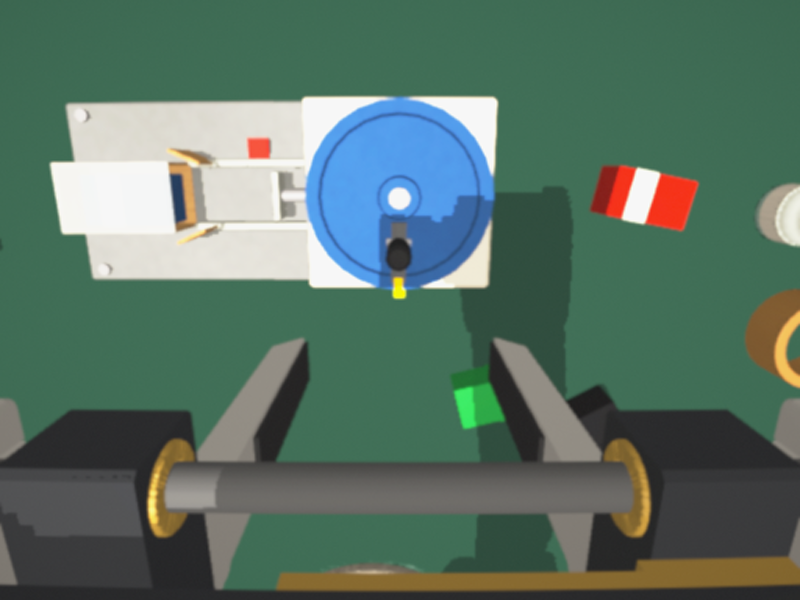

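The yellow mark and pointer merge into one blob at (399,288). The pusher is back at (278,195), and the box shows inside the carton at (178,195). I'm handing the job in.

```bash
python3 -c "
from cell import *
print(finish_job())"
```

```text
the job is handed in; nothing more can be done
None
```

The blue box is in the carton, the wheel has made one full clockwise turn and stands at its home mark, and I handed the job in at about 24 s; the hand-in returned no verdict.

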